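# Return the stray desk item to the organiser's empty bay

### The job

The hand stamp, the glue stick and the tub of wipes each have a bay of their own in the three-bay desk organiser, but one of the three has been left out on the desk. See which one is out and which bay is empty, and stand it upright in that bay, leaving the other two where they are.

Things in the scene. Friction and masses are not known exactly. Their poses are not given: they have to be found in the camera images.
- organiser: Low grey desk organiser, an open frame 88 (x) x 256 (y) x 25 mm high, fixed to the desk. Three square bays in a row along its own y axis, each 80 x 80 mm inside, their centres at y = -84, 0 and +84 mm (x = 0); walls and dividers are 4 mm thick. It has no floor: things in a bay stand on the desk itself. Origin: centre of its underside, on the desk. Two bays are occupied at the start and one is empty; any bay will do for any thing.
- stamp_centre (a point): Hand stamp: rectangular block 32 x 46 mm, 32 mm high, with a turned brown wooden knob above it up to 78 mm, at most 32 mm thick, best gripped near 60 mm height. The point is on its axis, half-way up (39 mm above its underside); z is its upright axis. Loose, stands upright in a bay or on the desk; about 0.07 kg.
- glue_centre (a point): Glue stick: upright cylinder, diameter 27 mm, 88 mm high. The point is on its axis, half-way up (44 mm above its underside); z is its upright axis. Loose, stands upright in a bay or on the desk; about 0.03 kg.
- tub_centre (a point): Small round tub of wipes with a screw lid: body diameter 52 mm, lid diameter 55 mm over the top 20 mm, 80 mm high. The lid does not come off. The point is on its axis, half-way up (40 mm above its underside); z is its upright axis. Loose, stands upright in a bay or on the desk; about 0.12 kg.
Things that resemble listed ones, but are neither listed nor needed, are in the scene too. There is more than one size of the part that bears tub_centre; the job needs the largest.

How it is judged (in metres and radians):
At the end, for the whole second after the job is handed in: Each bay holds one of the three things, its centre within 30 mm of the bay centre along the organiser's x and y; all stand upright (10 degrees) at desk height (6 mm), at rest; the two that were in the organiser at the start are within 25 mm of where they stood (((x of stamp_centre in the frame of organiser between -0.03 and 0.03 m and y of stamp_centre in the frame of organiser between -0.114 and -0.054 m) or (x of glue_centre in the frame of organiser between -0.03 and 0.03 m and y of glue_centre in the frame of organiser between -0.114 and -0.054 m) or (x of tub_centre in the frame of organiser between -0.03 and 0.03 m and y of tub_centre in the frame of organiser between -0.114 and -0.054 m)) and ((x of stamp_centre in the frame of organiser between -0.03 and 0.03 m and y of stamp_centre in the frame of organiser between -0.03 and 0.03 m) or (x of glue_centre in the frame of organiser between -0.03 and 0.03 m and y of glue_centre in the frame of organiser between -0.03 and 0.03 m) or (x of tub_centre in the frame of organiser between -0.03 and 0.03 m and y of tub_centre in the frame of organiser between -0.03 and 0.03 m)) and ((x of stamp_centre in the frame of organiser between -0.03 and 0.03 m and y of stamp_centre in the frame of organiser between 0.054 and 0.114 m) or (x of glue_centre in the frame of organiser between -0.03 and 0.03 m and y of glue_centre in the frame of organiser between 0.054 and 0.114 m) or (x of tub_centre in the frame of organiser between -0.03 and 0.03 m and y of tub_centre in the frame of organiser between 0.054 and 0.114 m)) and z of stamp_centre in the frame of organiser between 0.033 and 0.045 m and angle between each of stamp_centre, glue_centre, tub_centre's own z axis and vertical below 0.17 rad and linear speed of each of stamp, glue, tub below 0.03 m/s and z of glue_centre in the frame of organiser between 0.038 and 0.05 m and z of tub_centre in the frame of organiser between 0.034 and 0.046 m and (distance of each of stamp_centre, glue_centre from where it was at the start of the episode below 0.025 m or distance of each of stamp_centre, tub_centre from where it was at the start of the episode below 0.025 m or distance of each of glue_centre, tub_centre from where it was at the start of the episode below 0.025 m)); the robot touches nothing.
It also fails if it takes over 37 s, if anything falls off the work surface, if the arm or the gripper's body presses on something with over 40 N, if the wrist force passes 120 N, or if a joint passes its speed limit or range.

### The arm

A 6-joint arm with a two-finger parallel gripper is mounted at the origin on the work surface; the furniture and walls round the work are solid. World frame = base frame: x ahead of the robot, y to its left, z up, the work surface at z = 0. Lengths are in mm, angles in rad, forces in N, time in s.
With the tool pointing down it reaches from about 350 to 775 mm from the base axis. Payload 7.3 kg.
Tool frame: the origin (TCP) lies at the very end of the fingers, on their centre line; the grasp point (between the pads) lies 19 mm behind it; z points along the fingers, y is the line along which they close (so a half turn about z gives the same grasp; the last joint's range is limited). The gripper opens to 92 mm and grips with 3 to 60 N. Pads are 19 mm wide; open, the fingers measure 130 mm over their backs; the gripper's body (75 mm by 190 mm) begins 47 mm behind the grasp point.
Start: joints at [1.118, 0.342, 1.524, -0, 1.275, -0.146], TCP at [158.54, 500.51, 226.741] pointing down, gripper open.
Joint ranges: [-2.53, 2.53], [-0.77, 2.02], [0.04, 2.7], [-1, 4.14], [0.28, 2.66], [-3.11, 3.11]. Speed limits (rad/s): [2.57, 2.57, 3.14, 3.14, 3.14, 3.14].

### API

Orientations are given as [roll, pitch, yaw] about the fixed x, y, z axes, in that order (R = Rz(yaw) Ry(pitch) Rx(roll)).
In Python, from plant import bot gives the robot as it stands.
- The arm moves only by the tool jog_arm, never from a script. Its argument "targets" is a list of rows, each an object with "xyz": the shift along the tool's x, y, z as a fraction of full scale, a list of three; "spin": the turn about the tool's z as a fraction of full scale. In form: [{"xyz": [x, y, z], "spin": spin}, ...]. A call has exactly 10 rows; each row shifts and turns the commanded pose from where the row before left it, along the tool's axes as they then stand; what a row does not reach is not made up. Full scale, the value 1, is 80 mm for a shift and 0.1 rad for a turn. A row lasts 1/8 s, in which the tool goes at most 62.5 mm and 10.7 degrees, less where a joint would pass 70% of its speed; a pose out of reach is approached as far as the arm can. A call with a number of a shift or a turn outside -1 to 1 is refused whole. A call with a gripper value outside its range is refused whole. "gripper" is the opening in per cent of the stroke, from 0 (shut) to 100 (fully open), set as the call begins (left out, the last holds). The fingers move at their own pace and stop on an object; the grip force is fixed at half the most. Time passes only in rows, so rows that do not move let the fingers close, or fill a call up. It gives the time, the measured TCP pose, the force, the opening and the grip force at its end, in the units of the state.
- bot.get_obs(): the state, without advancing time (a new reading comes with each control period).
- bot.capture(name): name is "scene" or "side" or "wrist"; returns the picture (420x560x3 uint8, blue, green, red); there is no depth.
- bot.get_calibration(name): a dict with "vfov" (degrees; the focal length in pixels is half the picture's height over the tangent of half this angle, whatever the lens; pixels are square), "cx", "cy" (the principal point, pixels), "eye" and "rotation" of the camera in the world. Camera axes: x right, y down, z forward; pixel columns grow to the right and rows downward; lengths in mm; the calibration is good to about 2 mm. A picture is of the moment at which its call begins: read the wrist's pose just before it. get_calibration takes no time and is no camera call; for the wrist camera it gives the pose at the moment of the call.
- bot.close_job(): hands the job in; it is judged then, once.
The state is a dict: "time": time; "joint_positions": joint angles; "dq": joint speeds; "tau": joint torques, N m; "tool_pos": TCP position; "tcp_rot": TCP orientation; "contact_force": force on the tool from outside, world axes, zero at the start; "moment": the same for the moment, N m; "grip_width": finger opening in mm; "finger_force": force on a finger pad.
Only numpy, scipy, OpenCV 4.12 (cv2) and the standard library are available. Lean on these libraries where they do the work, as an engineer would, in place of code of your own. Each camera call takes 0.05 s, during which the arm holds its last target. There are 200 camera calls.

## Working session

There is one attempt and no reset: what is moved stays moved. The work goes in short steps, Python scripts to look and compute and a tool call to move; the robot and the scene stay as the last step left them, time stands still between calls to the robot, and variables do not carry over. Pictures are saved under pics/ and viewed, at most 10 in all, crops included, and the job is handed in when it is done.

Besides the shell and the picture viewer there is one more tool, called as a command line: name --argument value ..., lists and objects as JSON in quotes. jog_arm: Moves the arm, as the interface text tells. Shift numbers are shares of 80 mm and turn numbers shares of 0.1 rad, none past 1 either way. Its arguments: {"type":"object","properties":{"targets":{"type":"array","items":{"type":"object","properties":{"xyz":{"type":"array","items":{"type":"number"}},"spin":{"type":"number"}}}},"gripper":{"type":"number"}},"required":["targets"]}

```bash
mkdir -p pics
cat > h.py <<'E'
import numpy as np, cv2
from plant import bot
def px2w(cal,u,v,z):
    f=210/np.tan(np.radians(cal["vfov"])/2)
    d=np.array(cal["rotation"])@np.array([(u-cal["cx"])/f,(v-cal["cy"])/f,1.])
    e=np.array(cal["eye"]); return (e+d*(z-e[2])/d[2]).round(1)
def w2px(cal,p):
    f=210/np.tan(np.radians(cal["vfov"])/2)
    c=np.array(cal["rotation"]).T@(np.array(p,float)-np.array(cal["eye"]))
    return (f*c[:2]/c[2]+[cal["cx"],cal["cy"]]).round(1)
E
python3 - <<'E'
from h import *
for n in("scene","side"):
    cv2.imwrite(f"pics/{n}1.png",bot.capture(n)); print(n,bot.get_calibration(n))
print(bot.get_obs())
E
```

```text
scene {'vfov': 47.900654051283176, 'cx': 277.56391046403763, 'cy': 205.2610666987175, 'eye': array([751.82861152, 639.71124958, 531.6412656 ]), 'rotation': array([-2.12388917,  0.02153317,  2.72730651])}
side {'vfov': 56.999733255010405, 'cx': 276.7800962236388, 'cy': 202.74201374427363, 'eye': array([ 332.51562137, -690.33177407,  611.15036367]), 'rotation': array([-2.25753462, -0.00248881, -0.22017948])}
{'time': 0.1, 'joint_positions': array([ 1.11800160e+00,  3.42650951e-01,  1.52489594e+00,  1.45335453e-05,
        1.27536702e+00, -1.45982572e-01]), 'dq': array([ 0.00323266, -0.00179705, -0.00351041,  0.00073671, -0.0007708 ,
        0.00105924]), 'tau': array([ 1.97666013e-03, -4.31998301e+01, -2.44697267e+01,  7.19775120e-02,
        5.24438848e-02, -2.83681942e-05]), 'tool_pos': array([158.37637643, 500.18452222, 226.12445096]), 'tcp_rot': array([-3.14028747e+00, -2.05946314e-04,  2.83477613e+00]), 'contact_force': array([-0.24911573,  0.2542682 ,  0.31969759]), 'moment': array([ 0.02308217, -0.00257089,  0.01368735]), 'finger_force': 0.0, 'grip_width': 91.71558397306002}
```

View pics/scene1.png

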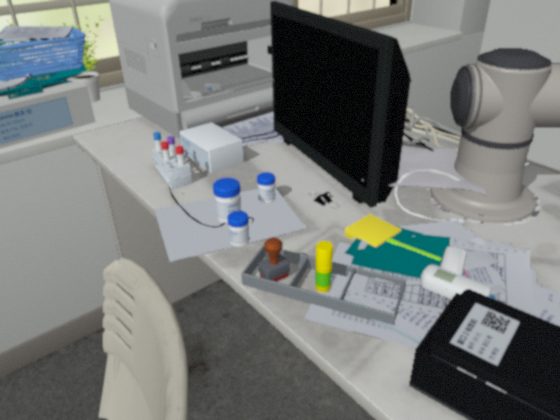

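View pics/side1.png

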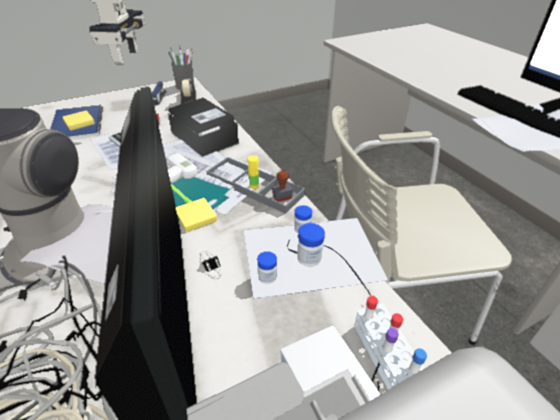

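The tub is out; the empty bay is the right-hand one in the scene view, at about (370,293). Tub candidates in the scene view are (227,198), the largest; (266,186), small; and (238,228), small. I'll measure and check with a crop.

```bash
sed -i 's/np.array(cal\["rotation"\])/Rm(cal)/; ' h.py
cat >> h.py <<'E'
from scipy.spatial.transform import Rotation
def Rm(cal): return Rotation.from_euler("xyz",cal["rotation"]).as_matrix()
E
python3 - <<'E'
from h import *
a=cv2.imread("pics/scene1.png")[160:320,150:420]; b=cv2.imread("pics/side1.png")[130:300,140:390]
cv2.imwrite("pics/c1.png",np.vstack([cv2.resize(a,(800,300)),cv2.resize(b,(800,300))]))
s=bot.get_calibration("scene");d=bot.get_calibration("side")
for t,c,u,v,z in[("tub lid",s,227,184,80),("tub lid",d,311.5,232,80),("s1",s,266,178,60),("s1",d,267,260,60),("s2",s,238,217,60),("s2",d,303,213,60),
 ("stamp top",s,273,241,78),("stamp",d,283,172,78),("glue",s,325,244,88),("glue",d,253,157,88),
 ("orgR",s,405,285,25),("orgNR",s,393,316,25),("orgL",s,263,246,25),("orgNL",s,244,280,25),
 ("mon foot near",s,372,203,0),("mon base side",d,190,415,0),("box",s,412,378,0),("boxside",d,240,150,0)]: print(t,px2w(c,u,v,z))
E
```

```text
tub lid [ 523.9 -150.4   80. ]
tub lid [ 522.6 -162.6   80. ]
s1 [ 431.6 -174.    60. ]
s1 [ 424.9 -198.4   60. ]
s2 [535.4 -57.9  60. ]
s2 [528.7 -81.3  60. ]
stamp top [516.2  61.2  78. ]
stamp [516.   54.7  78. ]
glue [450.7 116.4  88. ]
glue [454.5 120.3  88. ]
orgR [345.9 192.7  25. ]
orgNR [403.2 241.   25. ]
orgL [ 5.109e+02 -2.000e-01  2.500e+01]
orgNL [573.9  72.2  25. ]
mon foot near [229.7 -74.    0. ]
mon base side [ 261.3 -422.8    0. ]
box [430.5 326.6   0. ]
boxside [443.8 303.    0. ]
```

View pics/c1.png

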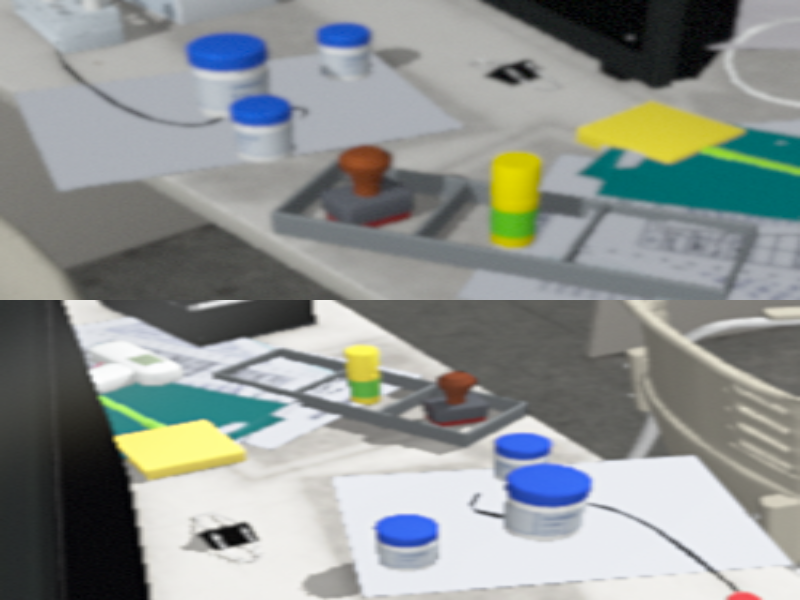

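The crop confirms it: the largest tub is at scene (227,198), with two clearly smaller ones beside it. The stamp and glue stick are in the organiser and the far (+y) bay is empty. Next I check the monitor's extent against the arm's path.

Run:
```python
from h import *
s=bot.get_calibration("scene");d=bot.get_calibration("side")
def tri(a,b):
    A=np.zeros((3,3));q=np.zeros(3)
    for c,(u,v) in((s,a),(d,b)):
        e=np.array(c["eye"]);r=px2w(c,u,v,0)-e;r/=np.linalg.norm(r);P=np.eye(3)-np.outer(r,r);A+=P;q+=P@e
    return np.linalg.solve(A,q).round()
print("topcorner",tri((402,45),(146,90)),tri((408,75),(155,100)))
for x in(220,260):
  for z in (0,100,200,300,400): print(x,z,w2px(s,(x,-74,z)),w2px(d,(x,-74,z)))
print("base top",tri((512,60),(15,115)))
```

```text
topcorner [249. -12. 340.] [258.  25. 303.]
220 0 [375.8 202. ] [162.6 252.1]
220 100 [380.1 160. ] [153.3 217.3]
220 200 [384.9 113.2] [142.4 176.3]
220 300 [390.3  60.7] [129.3 127.2]
220 400 [396.4   1.3] [113.3  67.3]
260 0 [359.8 206.2] [181.5 249.2]
260 100 [363.3 163.9] [173.9 214.5]
260 200 [367.2 116.7] [164.9 173.6]
260 300 [371.6  63.5] [154.1 124.7]
260 400 [376.5   3.3] [141.   65.3]
base top [ 21.  18. 298.]
```

Run:
```python
from h import *
cv2.imwrite("pics/w1.png",bot.capture("wrist")); print(bot.get_calibration("wrist"))
```

```text
{'vfov': 65.90356747420905, 'cx': 282.24914458934876, 'cy': 204.53422595878766, 'eye': array([ 92.84735159, 520.9814589 , 384.87821317]), 'rotation': array([2.88252097e+00, 4.04404570e-04, 1.26533005e+00])}
```

View pics/w1.png

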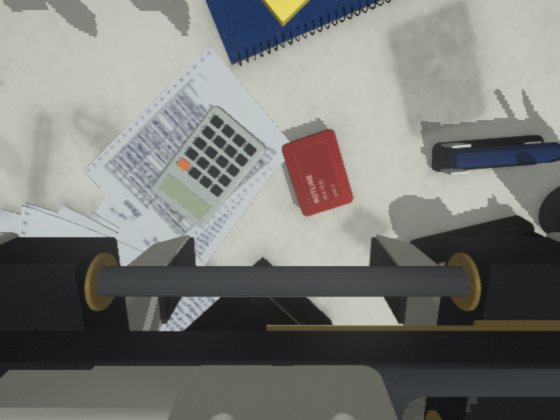

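The wrist view shows only the desk calculator area (calculator at (212,165)). The monitor occupies x≈220–265, y<0, up to about 320 mm, so I'll go round its front, passing over the organiser first.

jog_arm --targets '[{"xyz":[-0.48,-0.31,0],"spin":0.35},{"xyz":[-0.48,-0.31,0],"spin":0},{"xyz":[-0.48,-0.31,0],"spin":0},{"xyz":[-0.48,-0.31,0],"spin":0},{"xyz":[-0.48,-0.31,0],"spin":0},{"xyz":[-0.48,-0.31,0],"spin":0},{"xyz":[-0.48,-0.31,0],"spin":0},{"xyz":[-0.48,-0.31,0],"spin":0},{"xyz":[-0.48,-0.31,0],"spin":0},{"xyz":[-0.48,-0.31,0],"spin":0}]' --gripper 100

```text
time: 1.4
tool_pos: [439.1, 137.8, 226.6]
tcp_rot: [3.141, -0.0, 2.8]
contact_force: [0.4, 0.4, -0.8]
grip_width: 91.9
finger_force: 0.0
```

Run:
```python
from h import *
o=bot.get_obs();print(o["time"],o["tool_pos"],o["tcp_rot"],o["joint_positions"])
c=bot.get_calibration("wrist");cv2.imwrite("pics/w2.png",bot.capture("wrist")); print(c)
s=bot.get_calibration("scene")
print(px2w(c,282,120,25),px2w(c,0,0,25),px2w(c,560,0,25))
```

```text
1.4 [439.09979596 137.80271669 226.62405996] [ 3.14147576e+00 -1.75093545e-04  2.79966695e+00] [ 1.37185520e-01  2.23465642e-01  1.69136157e+00  1.95919682e-04
  1.22686694e+00 -1.09175116e+00]
{'vfov': 65.90356747420905, 'cx': 282.24914458934876, 'cy': 204.53422595878766, 'eye': array([374.26646932, 160.67259522, 385.28768573]), 'rotation': array([ 2.88258048e+00, -8.03723981e-04,  1.23017505e+00])}
[375.6 160.2  25. ] [175.  -63.3  25. ] [359.2 456.9  25. ]
```

View pics/w2.png

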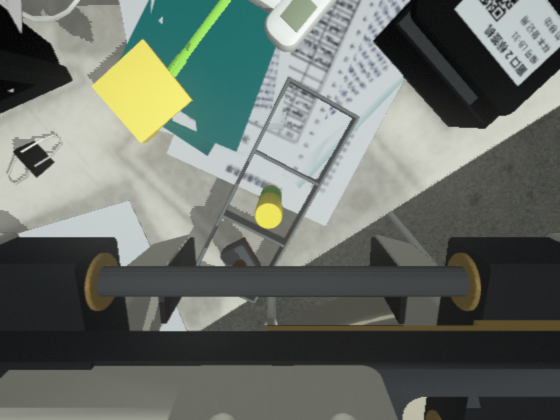

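The empty bay has corners at (289,79), (357,117), (254,151) and (318,184). The glue stick is in the middle bay at (268,210), and the black box edge is at about (487,128).

Run:
```python
from h import *
c=bot.get_calibration("wrist")
P=[px2w(c,*p,25)[:2] for p in((289,79),(357,117),(318,184),(254,151))]
print(P); ax=(P[0]+P[1]-P[2]-P[3])/2; L=np.linalg.norm(ax);ax/=L
print("axis deg",np.degrees(np.arctan2(ax[1],ax[0])),L,"bay",(np.mean(P,0)-1*ax).round(1), "box",px2w(c,487,128,0),px2w(c,487,128,80))
y=2.8; R=np.array([[np.cos(y),np.sin(y)],[np.sin(y),-np.cos(y)]])
print("glue top",px2w(c,268,213,88),"shift to tub in tool", (R.T@(np.array([523,-156])-[439,138])).round())
```

```text
[array([342.8, 177. ]), array([403.4, 233. ]), array([458.9, 171. ]), array([400. , 116.1])]
axis deg 132.52100073039816 83.37520614667166 bay [402.  173.5] box [467.5 376.4   0. ] [448.7 331.   80. ]
glue top [455.4 114.9  88. ] shift to tub in tool [-178. -249.]
```

jog_arm --targets '[{"xyz":[-0.365,-0.28,0],"spin":0.4},{"xyz":[-0.365,-0.28,0],"spin":0.4},{"xyz":[-0.365,-0.28,0],"spin":0.4},{"xyz":[-0.365,-0.28,0],"spin":0.4},{"xyz":[-0.365,-0.28,0],"spin":0.4},{"xyz":[-0.365,-0.28,0],"spin":0.4},{"xyz":[-0.365,-0.28,0],"spin":0.4},{"xyz":[-0.365,-0.28,0],"spin":0.4},{"xyz":[-0.365,-0.28,0],"spin":0.4},{"xyz":[-0.365,-0.28,0],"spin":0.4}]'

```text
time: 2.7
tool_pos: [579.2, -199.2, 226.3]
tcp_rot: [-3.142, -0.001, 2.399]
contact_force: [-0.5, -0.3, 0.3]
grip_width: 91.7
finger_force: 0.0
```

Run:
```python
from h import *
o=bot.get_obs();print(o["time"],o["tool_pos"],o["tcp_rot"],o["joint_positions"])
c=bot.get_calibration("wrist");im=bot.capture("wrist");cv2.imwrite("pics/w3.png",im)
m=cv2.inRange(cv2.cvtColor(im,cv2.COLOR_BGR2HSV),(105,150,60),(130,255,255))
n,_,st,ce=cv2.connectedComponentsWithStats(m)
for i in range(1,n):
    if st[i,4]>100: print(st[i],ce[i],px2w(c,*ce[i],80),px2w(c,*ce[i],55))
```

```text
2.7 [ 579.15188894 -199.19260876  226.26825868] [-3.14153388e+00 -7.94174316e-04  2.39857484e+00] [-4.56423378e-01  5.05763389e-01  1.26610564e+00  1.71554823e-04
  1.37050202e+00 -1.28423611e+00]
[ 332   37   43   46 1509] [352.91782638  59.8045063 ] [533.5 -73.8  80. ] [533.9 -67.3  55. ]
[ 161   42   44   45 1512] [182.64814815  63.91798942] [ 435.6 -185.5   80. ] [ 428.  -188.2   55. ]
[ 249   89   57   59 2637] [276.72089496 118.21084566] [ 524.7 -156.    80. ] [ 524.4 -156.3   55. ]
```

View pics/w3.png

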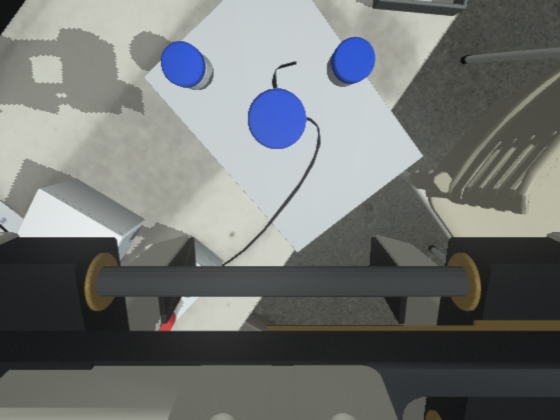

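The largest lid is at (277,118), about 55 mm across, and sits at (525,−156). The fingers close along image x, clear of both small tubs.

jog_arm --targets '[{"xyz":[0.434,-0.031,0],"spin":0},{"xyz":[0.434,-0.031,0],"spin":0},{"xyz":[0,0,0.4],"spin":0},{"xyz":[0,0,0.4],"spin":0},{"xyz":[0,0,0.4],"spin":0},{"xyz":[0,0,0.4],"spin":0},{"xyz":[0,0,0.3],"spin":0},{"xyz":[0,0,0.2],"spin":0},{"xyz":[0,0,0.1],"spin":0},{"xyz":[0,0,0],"spin":0}]'

```text
time: 4.0
tool_pos: [524.5, -155.0, 50.7]
tcp_rot: [3.142, -0.0, 2.4]
contact_force: [0.7, -0.7, 0.3]
grip_width: 91.8
finger_force: 0.0
```

jog_arm --targets '[{"xyz":[0,0,0],"spin":0},{"xyz":[0,0,0],"spin":0},{"xyz":[0,0,0],"spin":0},{"xyz":[0,0,0],"spin":0},{"xyz":[0,0,0],"spin":0},{"xyz":[0,0,0],"spin":0},{"xyz":[0,0,0],"spin":0},{"xyz":[0,0,0],"spin":0},{"xyz":[0,0,0],"spin":0},{"xyz":[0,0,0],"spin":0}]' --gripper 0

```text
time: 5.25
tool_pos: [524.6, -155.2, 50.8]
tcp_rot: [3.141, 0.0, 2.4]
contact_force: [-0.8, -0.4, 4.3]
grip_width: 54.0
finger_force: 30.0
```

jog_arm --targets '[{"xyz":[0,0,-0.1],"spin":0},{"xyz":[0,0,-0.2],"spin":0},{"xyz":[0,0,-0.3],"spin":0},{"xyz":[0,0,-0.35],"spin":0},{"xyz":[0,0,-0.35],"spin":0},{"xyz":[0,0,-0.3],"spin":0},{"xyz":[0.05,0.03,0],"spin":0},{"xyz":[0.1,0.06,0],"spin":0},{"xyz":[0.15,0.1,0],"spin":0},{"xyz":[0.2,0.13,0],"spin":0}]'

```text
time: 6.5
tool_pos: [511.5, -107.8, 177.9]
tcp_rot: [-3.141, -0.002, 2.4]
contact_force: [-0.5, -0.1, -1.0]
grip_width: 54.2
finger_force: 30.0
```

jog_arm --targets '[{"xyz":[0.3,0.2,0],"spin":0},{"xyz":[0.3,0.2,0],"spin":0},{"xyz":[0.35,0.23,0],"spin":0},{"xyz":[0.35,0.23,0],"spin":0},{"xyz":[0.35,0.23,0],"spin":0},{"xyz":[0.35,0.23,0],"spin":0},{"xyz":[0.28,0.18,0],"spin":0},{"xyz":[0.2,0.13,0],"spin":0},{"xyz":[0.1,0.07,0],"spin":0},{"xyz":[0,0,0],"spin":0}]'

```text
time: 7.75
tool_pos: [451.5, 131.2, 178.6]
tcp_rot: [-3.141, -0.0, 2.401]
contact_force: [0.4, -0.7, -1.1]
grip_width: 54.5
finger_force: 30.0
```

Run:
```python
from h import *
o=bot.get_obs();print(o["time"],o["tool_pos"],o["tcp_rot"],o["grip_width"])
c=bot.get_calibration("wrist");im=bot.capture("wrist");cv2.imwrite("pics/w4.png",im);print(w2px(c,(401,178,0)))
```

```text
7.75 [451.54853364 131.15466255 178.59879362] [-3.14141608e+00 -1.67311447e-04  2.40124633e+00] 54.46902520055276
[282.8 118.5]
```

View pics/w4.png

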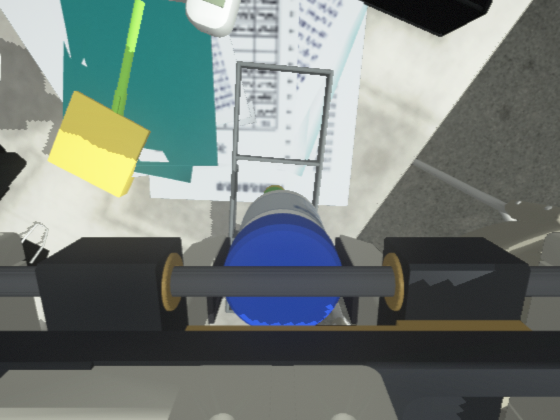

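The tub is held upright. The empty bay's corners here are (237,64), (333,72), (323,161) and (234,158).

Run:
```python
from h import *
c=bot.get_calibration("wrist")
P=[px2w(c,*p,25)[:2] for p in((237,64),(333,72),(323,161),(234,158))];m=np.mean(P,0)
ax=(P[0]+P[1]-P[2]-P[3])/2
print(P,m,np.linalg.norm(ax),np.linalg.norm(P[0]-P[1]),np.degrees(np.arctan2(ax[1],ax[0])))
y=2.4; R=np.array([[np.cos(y),np.sin(y)],[np.sin(y),-np.cos(y)]])
print("shift",(R.T@(m-[451.5,131.2])).round(1))
```

```text
[array([338.9, 178.9]), array([401.9, 238.1]), array([456.6, 179.4]), array([396.8, 118.1])] [398.55  178.625] 82.09599563925151 86.4502168881027 133.2971802043428
shift [71.1 -0.8]
```

jog_arm --targets '[{"xyz":[0.14,0,0],"spin":0.2},{"xyz":[0.25,0,0],"spin":0.2},{"xyz":[0.25,0,0],"spin":0.2},{"xyz":[0.15,0,0],"spin":0.2},{"xyz":[0.1,0,0],"spin":0},{"xyz":[0,0,0.2],"spin":0},{"xyz":[0,0,0.3],"spin":0},{"xyz":[0,0,0.3],"spin":0},{"xyz":[0,0,0.2],"spin":0},{"xyz":[0,0,0.1],"spin":0}]'

```text
time: 9.05
tool_pos: [401.3, 180.0, 90.0]
tcp_rot: [-3.141, -0.0, 2.319]
contact_force: [-0.3, -0.6, -0.8]
grip_width: 54.6
finger_force: 30.0
```

jog_arm --targets '[{"xyz":[0,0,0.1],"spin":0},{"xyz":[0,0,0.1],"spin":0},{"xyz":[0,0,0.1],"spin":0},{"xyz":[0,0,0.08],"spin":0},{"xyz":[0,0,0.05],"spin":0},{"xyz":[0,0,0.04],"spin":0},{"xyz":[0,0,0],"spin":0},{"xyz":[0,0,0],"spin":0},{"xyz":[0,0,0],"spin":0},{"xyz":[0,0,0],"spin":0}]'

```text
time: 10.3
tool_pos: [401.3, 180.5, 53.2]
tcp_rot: [3.141, 0.0, 2.32]
contact_force: [-0.5, -0.6, -1.5]
grip_width: 54.7
finger_force: 30.0
```

jog_arm --targets '[{"xyz":[0,0,0.015],"spin":0},{"xyz":[0,0,0.01],"spin":0},{"xyz":[0,0,0],"spin":0},{"xyz":[0,0,0],"spin":0},{"xyz":[0,0,0],"spin":0},{"xyz":[0,0,0],"spin":0},{"xyz":[0,0,0],"spin":0},{"xyz":[0,0,0],"spin":0},{"xyz":[0,0,0],"spin":0},{"xyz":[0,0,0],"spin":0}]'

```text
time: 11.55
tool_pos: [401.3, 180.5, 51.1]
tcp_rot: [3.142, -0.0, 2.32]
contact_force: [0.1, -0.0, -1.9]
grip_width: 54.5
finger_force: 30.0
```

jog_arm --targets '[{"xyz":[0,0,0],"spin":0},{"xyz":[0,0,0],"spin":0},{"xyz":[0,0,0],"spin":0},{"xyz":[0,0,0],"spin":0},{"xyz":[0,0,0],"spin":0},{"xyz":[0,0,0],"spin":0},{"xyz":[0,0,0],"spin":0},{"xyz":[0,0,0],"spin":0},{"xyz":[0,0,0],"spin":0},{"xyz":[0,0,0],"spin":0}]' --gripper 100

```text
time: 12.8
tool_pos: [401.3, 180.5, 51.1]
tcp_rot: [3.141, -0.0, 2.32]
contact_force: [0.7, -1.0, 0.5]
grip_width: 92.0
finger_force: 0.0
```

jog_arm --targets '[{"xyz":[0,0,-0.1],"spin":0},{"xyz":[0,0,-0.2],"spin":0},{"xyz":[0,0,-0.3],"spin":0},{"xyz":[0,0,-0.4],"spin":0},{"xyz":[0,0,-0.4],"spin":0},{"xyz":[0,0,-0.4],"spin":0},{"xyz":[0,0,-0.3],"spin":0},{"xyz":[0,0,-0.2],"spin":0},{"xyz":[0,0,0],"spin":0},{"xyz":[0,0,0],"spin":0}]'

```text
time: 14.05
tool_pos: [400.8, 180.4, 234.6]
tcp_rot: [-3.141, -0.0, 2.32]
contact_force: [0.6, -0.5, 0.0]
grip_width: 92.1
finger_force: 0.0
```

Run:
```python
from h import *
o=bot.get_obs();print(o["time"],o["tool_pos"],o["dq"].round(3))
a=bot.capture("scene")[200:340,220:430];b=bot.capture("side")[130:270,180:390]
cv2.imwrite("pics/f.png",np.hstack([cv2.resize(a,(400,267)),cv2.resize(b,(400,267))]))
for n,z in(("scene",80),):
    c=bot.get_calibration(n);print(w2px(c,(400,180,80)),w2px(c,(400,180,0)))
```

```text
14.05 [400.84450165 180.35895113 234.6340806 ] [-0.     0.012  0.007 -0.     0.001 -0.   ]
[374.7 262.3] [370.4 301.7]
```

View pics/f.png

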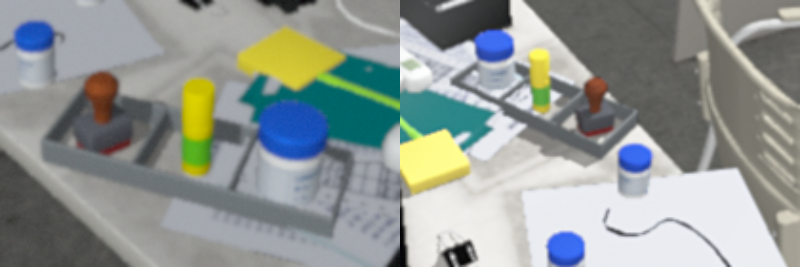

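The large tub stands upright in the formerly empty bay, at (290,150) in the left crop and (495,60) in the right. The glue stick and stamp have not moved, and the gripper is clear.

```bash
python3 -c "
from plant import bot
print(bot.close_job())"
```

```text
the job is handed in; nothing more can be done
None
```

The tub of wipes was the one left out; the largest tub now stands upright in the empty bay, the stamp and glue stick look unmoved, and the job was handed in at about 14 s (no verdict was returned).

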